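# Break the sawn edge of a bracket with three file strokes

### The job

Take the file from its rest and dress the sawn top edge of the aluminium angle bracket with three strokes: lay the blade flat and square across the middle of the edge near the file's tip, push it forward towards the stop under light pressure until the edge is near the heel, then lift it clear and carry it back in the air for the next. The bracket is not clamped, only the stop behind it holds it against the push, so never drag the file backwards on it; it must stay upright against the stop. After the third stroke lay the file back in its rest as it lay before, and leave the other things on the table where they are.

Things in the scene. Friction and masses are not known exactly. Their poses are not given: they have to be found in the camera images.
- file: Flat hand file, 206 mm, 0.11 kg. Origin on its axis at the blade's heel; x to the tip, z out of the flat. Steel blade x = 0 to 95 mm, 18 wide, 5 thick (faces z = +-2.5, both toothed, friction on aluminium 0.9). Ferrule x = -18 to 0. Wooden handle x = -111 to -18, flat sides, 22 wide (y), 24 high (z). Balances near x = -15. Grip it near x = -32: in the rest nothing stands beside it from x = -70 to 45.
- file_rest: Grey plastic rest fixed to the table; origin on the table top under the origin of the file, which lies along its x. Base 160 x 60 mm, 6 thick, screw heads to z = 11. Two upright cradles 60 wide, 14 thick: at x = -80 (handle; floor z = 43, notch 36 wide) and x = +56 (blade; floor z = 52.5, notch 30 wide), notch cheeks 13 mm higher. The file lies in it level, its axis at z = 55 mm.
- bracket: Loose aluminium angle bracket, 0.2 kg. Origin under the centre of its foot, 15 mm above the table (it stands on the board). Foot 60 mm deep (x = -30 to 30), 80 wide (y), 8 thick. Upright x = 22 to 30 mm, 80 wide, 60 high, its far face against the stop. x points to the stop: the direction of the forward stroke. It slides easily on the board (friction 0.25).
- bracket_edge (a point): Middle of the sawn top edge of the bracket's upright, 60 mm above the bracket's underside, 75 mm above the table. The edge runs along y, 40 mm to each side, and is 8 mm thick along x. Axes as the bracket's.
- board: Black plastic filing board bolted to the table, 140 mm (x = -65 to 75) by 130 mm, 15 thick; screw heads 7 mm high near its corners. Origin on the table top; x points to the stop. Stop: dark steel bar 110 mm wide, x = 30 to 45, its top 70 mm above the table, 5 mm below the bracket's edge, so the file passes over it. With the bracket against the stop both origins have the same x here.
- screw_tub: Bystander: round white tub of screws, 60 mm across, 34 mm high; origin at the centre of its underside.
- tape: Bystander: roll of black tape lying flat, 59 mm across, 19 mm high; origin at the centre of its underside.
- alu_block: Bystander: drilled aluminium block, 30 x 45 x 30 mm; origin at the centre of its underside.

How it is judged:
On the way, in this order (a step that is already met when the one before it is completed fails the run):
1. First stroke begins: file flat on the edge, the edge under the front 35 mm of the blade (contact force between file and bracket above 0.5 N and y of bracket_edge in the frame of file between -0.03 and 0.03 m and angle between file's own z axis and vertical below 0.2 rad and angle between the x axis of file and the x axis of bracket, either way round below 0.35 rad and x of bracket_edge in the frame of file between 0.06 and 0.1 m), for 0.02 s.
2. First stroke ends, still pressing, the edge under the rear 35 mm of the blade (contact force between file and bracket above 0.5 N and y of bracket_edge in the frame of file between -0.03 and 0.03 m and angle between file's own z axis and vertical below 0.2 rad and angle between the x axis of file and the x axis of bracket, either way round below 0.35 rad and x of bracket_edge in the frame of file between -0.005 and 0.035 m), for 0.02 s.
3. File carried back in the air, 4 mm or more clear of the edge as the middle of the blade (37 to 60 mm from the heel) passes over it (contact force between file and bracket below 0.1 N and z of bracket_edge in the frame of file below -0.0065 m and x of bracket_edge in the frame of file between 0.037 and 0.06 m), for 0.02 s.
4. Second stroke begins: file flat on the edge, the edge under the front 35 mm of the blade (all of step 1), for 0.02 s.
5. Second stroke ends, still pressing, the edge under the rear 35 mm of the blade (all of step 2), for 0.02 s.
6. File carried back in the air, 4 mm or more clear of the edge as the middle of the blade (37 to 60 mm from the heel) passes over it (all of step 3), for 0.02 s.
7. Third stroke begins: file flat on the edge, the edge under the front 35 mm of the blade (all of step 4), for 0.02 s.
8. Third stroke ends, still pressing, the edge under the rear 35 mm of the blade (all of step 5), for 0.02 s.
9. File lifted 4 mm or more clear of the edge after the third stroke (contact force between file and bracket below 0.1 N and z of bracket_edge in the frame of file below -0.0065 m), for 0.02 s.
At the end, for the whole second after the job is handed in: The file lies at rest in both cradles of its rest (origin within 20 mm along, 12 mm across and 7 mm in height of where it lay, axis within 0.12 rad), and the bracket stands upright on the board against the stop (within 6 mm) (x of file in the frame of file_rest between -0.02 and 0.02 m and y of file in the frame of file_rest between -0.012 and 0.012 m and z of file in the frame of file_rest between 0.048 and 0.062 m and angle between the x axis of file and the x axis of file_rest, either way round below 0.12 rad and linear speed of each of file, bracket below 0.02 m/s and x of bracket in the frame of board above -0.006 m and y of bracket in the frame of board between -0.03 and 0.03 m and angle between bracket's own z axis and vertical below 0.1 rad); the robot touches nothing.
It fails at once if The bracket is dragged more than 6 mm back from the stop (x of bracket in the frame of board below -0.006 m).
It fails at once if The bracket is tipped by more than 0.2 rad (angle between bracket's own z axis and vertical above 0.2 rad).
It fails at once if A bystander (tub, tape or block) is moved more than 30 mm (distance of any of screw_tub, tape, alu_block from where it was at the start of the episode above 0.03 m).
It also fails if it takes over 56 s, if anything falls off the work surface, if the arm or the gripper's body presses on something with over 40 N, if the wrist force passes 120 N, or if a joint passes its speed limit or range.

### The arm

A 7-joint arm with a two-finger parallel gripper is mounted at the origin on a cart in front of the work surface, level with it; the furniture and walls round the work are solid. World frame = base frame: x ahead of the robot, y to its left, z up, the work surface at z = 0. Lengths are in m, angles in rad, forces in N, time in s.
With the tool pointing down it reaches from about 0.4 to 0.85 m from the base axis. Payload 10.4 kg.
Tool frame: the origin (TCP) lies midway between the tips of the shut fingers; the grasp point (between the pads) lies 19 mm behind it; x points along the fingers, z is the direction in which the jaws open and shut, and the axes are right-handed (so a half turn about x gives the same grasp; the last joint's range is limited). The gripper opens to 87 mm and grips with 3 to 60 N. Pads are 19 mm wide; open, the fingers measure 117 mm over their backs; the gripper's body (75 mm by 190 mm) begins 51 mm behind the grasp point.
Start: joints at [-1.242, 0.332, -0.065, 1.46, 0.022, 1.35, -0.088], TCP at [0.215, 0.587, 0.223] pointing down, gripper open.
Joint ranges: [-2.6, 2.6], [-0.5, 2.12], [-1.47, 1.34], [0.16, 2.42], [-1.27, 4.41], [0.06, 2.06], [-2.6, 2.6]. Speed limits (rad/s): [2.22, 2.22, 2.79, 2.79, 3.14, 3.14, 3.14].

### API

Orientations are given as a unit quaternion [x, y, z, w].
In Python, from bench import read_state, camera, camera_params, close_job gives the robot as it stands.
- The arm moves only by the tool arm_command, never from a script. Its argument "targets" is a list of rows, each a list of 7 numbers: the closure in counts, from 0 (fully open) to 255 (shut), then the shift along the tool's x, y, z in mm, then the turn, a rotation vector about the tool's x, y, z in rad. A call has 1 to 10 rows; each row is the pose to reach, as a shift and turn from the pose commanded when the call began, along the tool's axes at that moment; what a row does not reach only later rows make up. A row lasts 1/10 s, in which the tool goes at most 50 mm and 8.59 degrees, less where a joint would pass 70% of its speed; a pose out of reach is approached as far as the arm can. A call with a gripper value outside its range is refused whole. The fingers move at their own pace and stop on an object; "newtons" is the grip in N (left out, the last holds). Time passes only in rows, so rows that repeat a pose let the fingers close. It gives the time, the measured TCP pose, the force and the opening at its end, in the units of the state.
- read_state(): the state, without advancing time (a new reading comes with each control period).
- camera(name): name is "side" or "top" or "wrist"; returns the picture (420x560x3 uint8, red, green, blue); there is no depth.
- camera_params(name): a dict with "intrinsics" (3x3 intrinsics, pixels), "dist" ([k1, k2, p1, p2, k3] as OpenCV has them; the pictures are not rectified), "xyz" and "orientation" of the camera in the world; the wrist camera has in their place "mount" (4x4, takes a point from camera to tool coordinates, whose origin is the TCP and whose axes are the tool frame's). Camera axes: x right, y down, z forward; pixel columns grow to the right and rows downward; lengths in m; the calibration is good to about 2 mm. A picture is of the moment at which its call begins: read the wrist's pose just before it. camera_params takes no time and is no camera call.
- close_job(): hands the job in, once; it reports no verdict.
The state is a dict: "time": time; "joint_positions": joint angles; "joint_vel": joint speeds; "joint_torque": joint torques, N m; "ee_pos": TCP position; "eef_rot": TCP orientation; "ft_force": force on the tool from outside, world axes, zero at the start; "torque": the same for the moment, N m; "width": finger opening in m.
Only numpy, scipy, OpenCV 4.12 (cv2) and the standard library are available. Lean on these libraries where they do the work, as an engineer would, in place of code of your own. Each camera call takes 0.05 s, during which the arm holds its last target.

## Working session

There is one attempt and no reset: what is moved stays moved. The work goes in short steps, Python scripts to look and compute and a tool call to move; the robot and the scene stay as the last step left them, time stands still between calls to the robot, and variables do not carry over. Pictures are saved under pics/ and viewed, and the job is handed in when it is done.

Besides the shell and the picture viewer there is one more tool, called in YAML: its name, and indented under it one key for each argument. arm_command: Moves the arm, as the interface text tells. Its arguments: {"type":"object","properties":{"targets":{"type":"array"},"newtons":{"type":"number"}},"required":["targets"]}

```bash
mkdir -p pics; ls; python3 - <<'E'
from bench import *
import cv2,numpy as np
np.set_printoptions(precision=4,suppress=True)
s=read_state(); print(s)
for n in ["side","top","wrist"]:
    print(n,camera_params(n))
    cv2.imwrite(f"pics/{n}0.png",camera(n)[:,:,::-1])
E
```

```text
pics
{'time': 0.0, 'joint_positions': array([-1.2416,  0.3329, -0.0647,  1.4609,  0.0216,  1.3499, -0.0885]), 'joint_vel': array([ 0.0017, -0.0011,  0.0001,  0.0001,  0.0003,  0.0005, -0.0005]), 'joint_torque': array([ -0.    , -62.3248,   0.0248, -38.9896,  -0.0614,   0.0397,
         0.0001]), 'ee_pos': array([0.2153, 0.5864, 0.2218]), 'eef_rot': array([-0.4051,  0.5802,  0.4045,  0.5794]), 'ft_force': array([-0.3199, -0.5994,  1.0612]), 'torque': array([ 0.0218, -0.0156, -0.003 ]), 'width': 0.08691312312055341}
side {'intrinsics': array([[417.5787,   0.    , 274.4473],
       [  0.    , 417.5787, 208.3349],
       [  0.    ,   0.    ,   1.    ]]), 'dist': array([-0.0848,  0.    ,  0.    ,  0.    ,  0.    ]), 'xyz': array([0.4021, 0.5779, 0.7149]), 'orientation': array([-0.1267,  0.9241, -0.3563,  0.0549])}
top {'intrinsics': array([[460.8086,   0.    , 277.0235],
       [  0.    , 460.8086, 212.6667],
       [  0.    ,   0.    ,   1.    ]]), 'dist': array([-0.0861,  0.    ,  0.    ,  0.    ,  0.    ]), 'xyz': array([0.4236, 0.0188, 0.929 ]), 'orientation': array([ 0.713 , -0.6962,  0.0535, -0.0639])}
wrist {'intrinsics': array([[346.4221,   0.    , 281.3082],
       [  0.    , 346.4221, 209.3973],
       [  0.    ,   0.    ,   1.    ]]), 'dist': array([-0.0715,  0.    ,  0.    ,  0.    ,  0.    ]), 'mount': array([[ 0.001 , -0.3032,  0.9529, -0.1619],
       [-0.0014, -0.9529, -0.3032,  0.0832],
       [ 1.    , -0.001 , -0.0014,  0.0005],
       [ 0.    ,  0.    ,  0.    ,  1.    ]])}
```

View pics/side0.png

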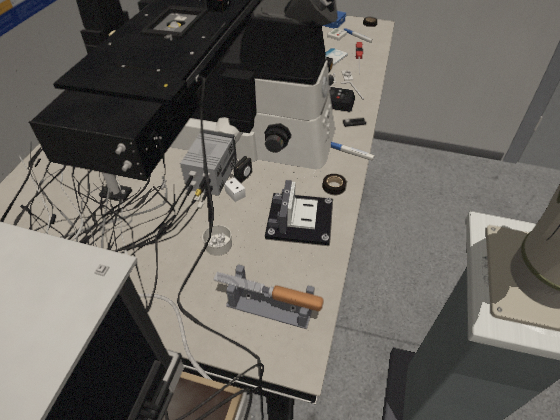

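View pics/top0.png

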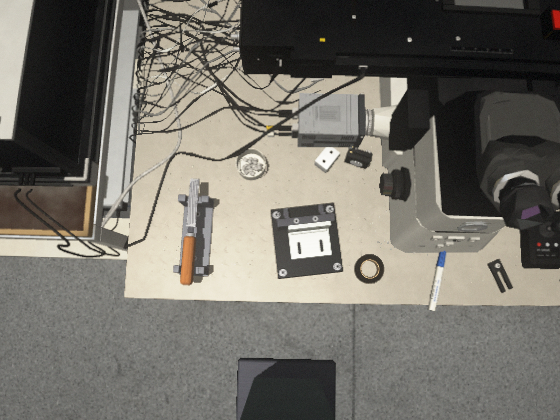

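View pics/wrist0.png

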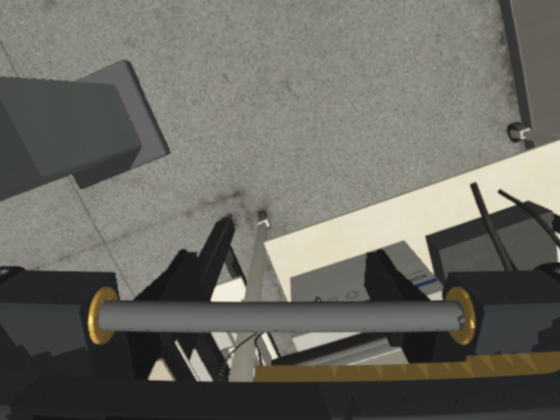

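The top view shows the file from (187,284) at the handle to (196,180) at the tip, and the board around (307,240) with the stop on its far side. I'll zoom in for features.

```bash
cat > h.py <<'E'
from bench import *
import cv2,numpy as np
from scipy.spatial.transform import Rotation as R
np.set_printoptions(precision=4,suppress=True)
def pose(n,s=None):
    p=camera_params(n)
    if n!='wrist': return p,R.from_quat(p['orientation']).as_matrix(),np.array(p['xyz'])
    T=np.eye(4);T[:3,:3]=R.from_quat(s['eef_rot']).as_matrix();T[:3,3]=s['ee_pos']
    M=T@p['mount'];return p,M[:3,:3],M[:3,3]
def cast(n,uv,z,s=None):
    p,Rm,c=pose(n,s)
    q=cv2.undistortPoints(np.array(uv,float).reshape(-1,1,2),p['intrinsics'],p['dist']).reshape(-1,2)
    d=np.c_[q,np.ones(len(q))]@Rm.T
    z=np.broadcast_to(z,len(q))
    return c+d*((z-c[2])/d[:,2])[:,None]
def proj(n,X,s=None):
    p,Rm,c=pose(n,s)
    Y=(np.array(X,float).reshape(-1,3)-c)@Rm
    return cv2.projectPoints(Y,np.zeros(3),np.zeros(3),p['intrinsics'],p['dist'])[0].reshape(-1,2)
E
python3 - <<'E'
import cv2
a=cv2.imread('pics/top0.png')
cv2.imwrite('pics/c1.png',cv2.resize(a[165:300,165:225],None,fx=4,fy=4,interpolation=cv2.INTER_CUBIC))
cv2.imwrite('pics/c2.png',cv2.resize(a[190:290,255:395],None,fx=5,fy=5,interpolation=cv2.INTER_CUBIC))
b=cv2.imread('pics/side0.png')
cv2.imwrite('pics/c3.png',cv2.resize(b[170:340,200:345],None,fx=3.5,fy=3.5,interpolation=cv2.INTER_CUBIC))
E
```

```text
(no output)
```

View pics/c1.png

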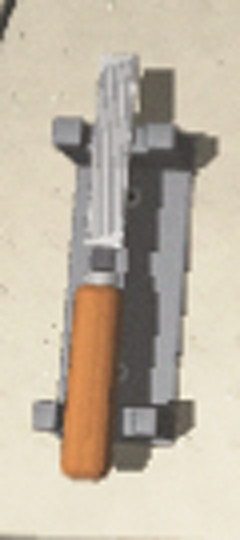

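View pics/c2.png

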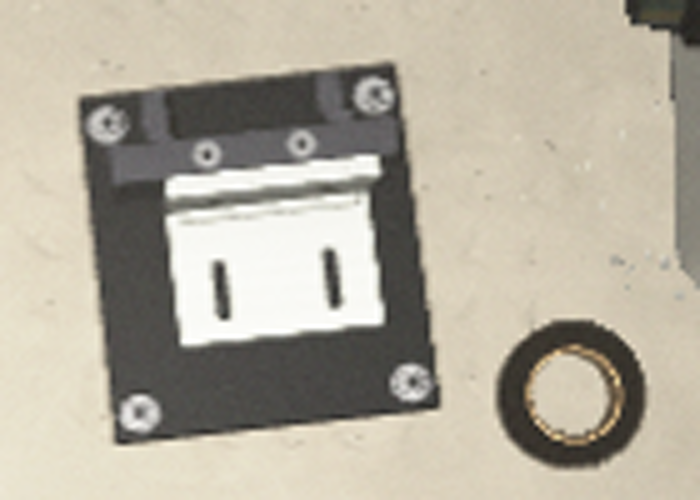

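View pics/c3.png

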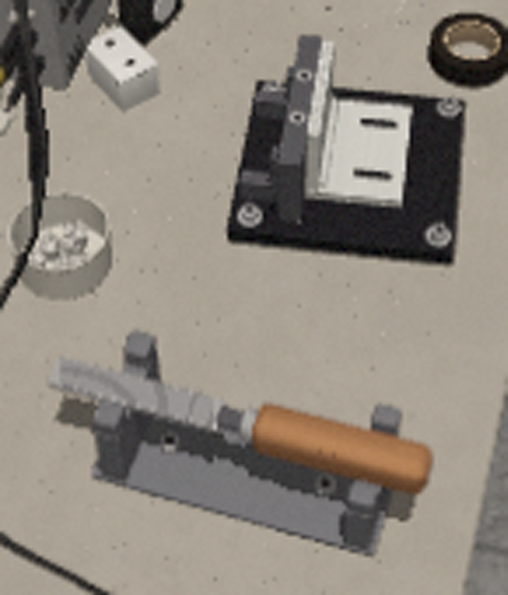

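```bash
python3 - <<'E'
from h import *
f=lambda pts,o,k:[(x/k-0.5+.5/k+o[0],y/k-0.5+.5/k+o[1]) for x,y in pts]
B=cast('top',f([(82,99),(393,63),(439,408),(117,443)],(255,190),5),.015)
print('board',B)
c=B.mean(0);ax=(B[0]+B[1]-B[2]-B[3])[:2];ax/=np.linalg.norm(ax);print('center',c,'yaw',np.arctan2(ax[1],ax[0]), np.linalg.norm(B[0]-B[1]),np.linalg.norm(B[1]-B[2]))
print('board origin',c[:2]-ax*.005)
yaw2=B[0]+B[3]-B[1]-B[2];print('yaw from y',np.arctan2(-yaw2[0],yaw2[1]))
T=cast('top',f([(166,182),(380,157),(380,178),(167,199)],(255,190),5),.075);print('edge',T,T.mean(0),np.linalg.norm(T[0]-T[1]))
d=T[0]-T[1];print(np.arctan2(-d[0],d[1]))
# file: mask handle
for n in ['top','side']:
    a=cv2.imread(f'pics/{n}0.png');h=cv2.cvtColor(a,cv2.COLOR_BGR2HSV)
    m=cv2.inRange(h,(5,120,90),(18,255,255));m[:, :150]=0
    k,l,st,ce=cv2.connectedComponentsWithStats(m);i=1+st[1:,4].argmax();print(n,st[i],ce[i])
    cn=max(cv2.findContours((l==i).astype(np.uint8),0,1)[0],key=cv2.contourArea)
    r=cv2.minAreaRect(cn);bp=cv2.boxPoints(r);print(bp)
    print(cast(n,bp,.067)); print(cast(n,[ce[i]],.06))
print('tip top',cast('top',f([(101,58),(138,54)],(165,165),4),.0575))
print('heel',cast('top',f([(86,245),(122,245)],(165,165),4),.0575))
s=f([(58,357),(50,386),(432,455),(415,490)],(200,170),3.5);print(cast('side',s,[.0575,.0575,.055,.055]))
# screws rest, cradle tops z
print('cradle tops',cast('top',f([(66,130),(155,134),(45,413),(137,421)],(165,165),4),[.0655,.0655,.056,.056]))
E
```

```text
board [[ 0.5831  0.0465  0.015 ]
 [ 0.6006 -0.0787  0.015 ]
 [ 0.4626 -0.0976  0.015 ]
 [ 0.446   0.029   0.015 ]]
center [ 0.5231 -0.0252  0.015 ] yaw 0.1315785186371586 0.12637044657395569 0.13935972788516857
board origin [ 0.5181 -0.0259]
yaw from y 0.1349732978342212
edge [[ 0.5418  0.0124  0.075 ]
 [ 0.5531 -0.0676  0.075 ]
 [ 0.5451 -0.0676  0.075 ]
 [ 0.5354  0.0119  0.075 ]] [ 0.5438 -0.0277  0.075 ] 0.08074306047514133
0.14002530382639883
top [180 236  15  49 505] [186.9941 259.8752]
[[179.3443 283.2132]
 [183.664  235.6968]
 [194.664  236.6967]
 [190.3443 284.2131]]
[[0.4304 0.2121 0.067 ]
 [0.5197 0.2089 0.067 ]
 [0.5184 0.1878 0.067 ]
 [0.4292 0.1913 0.067 ]]
[[0.4747 0.2015 0.06  ]]
side [272 286  51  25 671] [297.1803 297.7854]
[[270.4845 297.7591]
 [273.9689 284.5182]
 [323.4871 297.5493]
 [320.0026 310.7902]]
[[0.5186 0.22   0.067 ]
 [0.5201 0.1922 0.067 ]
 [0.4287 0.1949 0.067 ]
 [0.4293 0.222  0.067 ]]
[[0.474  0.2036 0.06  ]]
tip top [[0.6321 0.2053 0.0575]
 [0.6345 0.1872 0.0575]]
heel [[0.5399 0.2073 0.0575]
 [0.5403 0.1899 0.0575]]
[[0.6341 0.1887 0.0575]
 [0.6316 0.207  0.0575]
 [0.4291 0.1922 0.055 ]
 [0.4333 0.214  0.055 ]]
cradle tops [[0.5943 0.2185 0.0655]
 [0.5933 0.1753 0.0655]
 [0.4592 0.2228 0.056 ]
 [0.4567 0.1787 0.056 ]]
```

```bash
cat >> h.py <<'E'
def tgt(yaw,flip):
    x=np.array([0,0,-1.]);yf=np.array([-np.sin(yaw),np.cos(yaw),0])
    z=-yf if flip else yf
    return np.c_[x,np.cross(z,x),z]
def delta(s,pos,Rt):
    R0=R.from_quat(s['eef_rot'])
    return R0.inv().apply(np.array(pos)-s['ee_pos'])*1000,(R0.inv()*R.from_matrix(Rt)).as_rotvec()
E
python3 - <<'E'
from h import *
s=read_state();print(R.from_quat(s['eef_rot']).as_matrix())
for fl in (0,1):
  for p in [(.3,.36,.25),(.4,.2,.25),(.506,.2005,.18)]: print(fl,p,delta(s,p,tgt(-.03,fl)))
E
```

```text
[[-0.0003 -0.9388  0.3446]
 [-0.001   0.3446  0.9388]
 [-1.     -0.     -0.0011]]
0 (0.3, 0.36, 0.25) (array([ -27.8599, -157.5669, -183.4236]), array([-0.3218, -0.0011, -0.0001]))
0 (0.4, 0.2, 0.25) (array([ -27.7305, -306.5744, -299.1679]), array([-0.3218, -0.0011, -0.0001]))
0 (0.506, 0.2005, 0.18) (array([  42.2331, -405.9083, -262.0987]), array([-0.3218, -0.0011, -0.0001]))
1 (0.3, 0.36, 0.25) (array([ -27.8599, -157.5669, -183.4236]), array([ 2.8198, -0.0002,  0.0015]))
1 (0.4, 0.2, 0.25) (array([ -27.7305, -306.5744, -299.1679]), array([ 2.8198, -0.0002,  0.0015]))
1 (0.506, 0.2005, 0.18) (array([  42.2331, -405.9083, -262.0987]), array([ 2.8198, -0.0002,  0.0015]))
```

arm_command:
  targets:
    - [0,-5,-26,-31,-0.05,0,0]
    - [0,-10,-52,-61,-0.1,0,0]
    - [0,-14,-79,-92,-0.15,0,0]
    - [0,-19,-105,-122,-0.2,0,0]
    - [0,-24,-131,-153,-0.25,0,0]
    - [0,-28,-158,-183,-0.3,0,0]
    - [0,-28,-188,-206,-0.322,0,0]
    - [0,-28,-218,-230,-0.322,0,0]
    - [0,-28,-248,-253,-0.322,0,0]
    - [0,-28,-278,-276,-0.322,0,0]

```text
time: 1.15
ee_pos: [0.3817, 0.2303, 0.2506]
eef_rot: [-0.492, 0.507, 0.493, 0.507]
ft_force: [-0.0, 1.1, 1.1]
width: 0.0872
```

```bash
python3 - <<'E'
from h import *
s=read_state();print(s['ee_pos'],s['joint_positions'],s['time'])
print(R.from_quat(s['eef_rot']).as_matrix())
for p in [(.506,.2005,.14),(.506,.2005,.036)]: print(p,delta(s,p,tgt(-.03,0)))
E
```

```text
[0.3817 0.2303 0.2506] [-0.8529 -0.0927  0.1954  1.8715  0.0181  1.3608  0.8789] 1.15
[[ 0.0001 -0.9996  0.0298]
 [ 0.0003  0.0298  0.9996]
 [-1.     -0.0001  0.0003]]
(0.506, 0.2005, 0.14) (array([ 110.554 , -125.1028,  -26.1526]), array([0.0002, 0.0003, 0.0001]))
(0.506, 0.2005, 0.036) (array([ 214.554 , -125.0967,  -26.1866]), array([0.0002, 0.0003, 0.0001]))
```

arm_command:
  targets:
    - [0,15,-30,-8,0,0,0]
    - [0,30,-60,-16,0,0,0]
    - [0,45,-95,-22,0,0,0]
    - [0,60,-125,-26,0,0,0]
    - [0,80,-125,-26,0,0,0]
    - [0,80,-125,-26,0,0,0]

```text
time: 1.75
ee_pos: [0.5043, 0.2011, 0.1677]
eef_rot: [-0.492, 0.509, 0.493, 0.506]
ft_force: [-1.2, 0.4, 0.3]
width: 0.0869
```

```bash
python3 - <<'E'
from h import *
s=read_state();print(s['ee_pos'],s['time'])
cv2.imwrite('pics/w1.png',camera('wrist')[:,:,::-1])
ux=np.array([np.cos(.03),-np.sin(.03),0]);o=np.array([.538,.1995,.055])
for x in (-111,-32,0,95): print(x,proj('wrist',o+ux*x/1000,s))
E
```

```text
[0.5043 0.2011 0.1677] 1.75
-111 [[280.9575 108.5859]]
-32 [[281.185  207.1261]]
0 [[281.2676 242.7854]]
95 [[281.4826 335.1641]]
```

View pics/w1.png

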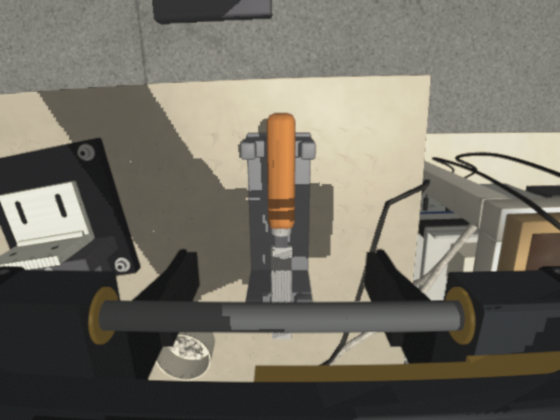

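The wrist view shows the file axis on column 281, exactly as predicted, so the file pose is good. I'll descend and grip.

arm_command:
  targets:
    - [0,30,-2,-0.5,0,0,0]
    - [0,60,-2,-0.5,0,0,0]
    - [0,90,-2,-0.5,0,0,0]
    - [0,115,-2,-0.5,0,0,0]
    - [0,131,-2,-0.5,0,0,0]
    - [0,131,-2,-0.5,0,0,0]
    - [0,131,-2,-0.5,0,0,0]

```text
time: 2.5
ee_pos: [0.5077, 0.2023, 0.041]
eef_rot: [-0.493, 0.507, 0.493, 0.508]
ft_force: [0.9, -0.1, -0.2]
width: 0.0872
```

arm_command:
  targets:
    - [255,0,0,0,0,0,0]
    - [255,0,0,0,0,0,0]
    - [255,0,0,0,0,0,0]
    - [255,0,0,0,0,0,0]
    - [255,0,0,0,0,0,0]
    - [255,0,0,0,0,0,0]
    - [255,0,0,0,0,0,0]
    - [255,0,0,0,0,0,0]
  newtons: 45

```text
time: 3.3
ee_pos: [0.5074, 0.2016, 0.0395]
eef_rot: [-0.492, 0.507, 0.493, 0.507]
ft_force: [-0.7, 0.5, -1.3]
width: 0.0309
```

```bash
python3 - <<'E'
from h import *
s=read_state();print(s['ee_pos'],s['width'],s['time'],s['joint_positions'])
cv2.imwrite('pics/w2.png',camera('wrist')[:,:,::-1])
E
```

```text
[0.5074 0.2016 0.0395] 0.030852198674693698 3.3 [-0.7175  0.3457  0.2982  1.8794 -0.1241  0.9344  1.179 ]
```

View pics/w2.png

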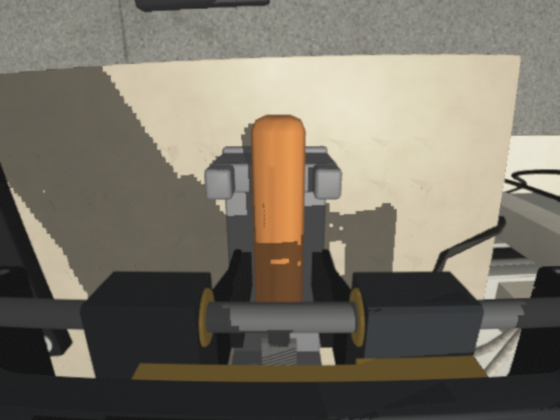

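arm_command:
  targets:
    - [255,0,0,0,0,0,0]
    - [255,0,0,0,0,0,0]
    - [255,0,0,0,0,0,0]
    - [255,0,0,0,0,0,0]
    - [255,0,0,0,0,0,0]

```text
time: 3.85
ee_pos: [0.5073, 0.2016, 0.0395]
eef_rot: [-0.492, 0.507, 0.493, 0.507]
ft_force: [-0.6, 0.0, -1.0]
width: 0.0216
```

```bash
python3 - <<'E'
from h import *
for i in range(3):
  s=read_state();print(s['ee_pos'],s['width'],s['time'],s['ft_force'])
  im=camera('wrist')
cv2.imwrite('pics/w3.png',im[:,:,::-1])
E
```

```text
[0.5073 0.2016 0.0395] 0.021574764936678998 3.85 [-0.5994  0.0459 -0.9602]
[0.5074 0.2016 0.0395] 0.02190746168177332 3.9 [-0.0877 -0.6219 -1.0977]
[0.5074 0.2016 0.0395] 0.02118897225236318 3.95 [ 0.3382  0.7656 -0.011 ]
```

arm_command:
  targets:
    - [255,0,0,0,0,0,0]
    - [255,-10,0,0,0,0,0]
    - [255,-25,0,0,0,0,0]
    - [255,-50,0,0,0,0,0]
    - [255,-75,0,0,0,0,0]
    - [255,-100,0,0,0,0,0]
    - [255,-100,0,0,0,0,0]
    - [255,-100,0,0,0,0,0]
  newtons: 60

```text
time: 4.8
ee_pos: [0.5076, 0.2017, 0.1402]
eef_rot: [-0.493, 0.507, 0.492, 0.508]
ft_force: [-0.4, -0.7, -1.4]
width: 0.0215
```

```bash
python3 - <<'E'
from h import *
s=read_state();print(s['ee_pos'],s['width'],s['time'],s['ft_force'])
im=camera('side');cv2.imwrite('pics/s3.png',im[:,:,::-1])
cv2.imwrite('pics/s3c.png',cv2.resize(im[170:340,180:345,::-1],None,fx=3.5,fy=3.5,interpolation=cv2.INTER_CUBIC))
for p in [(.44,-.042,.12)]: print(p,delta(s,p,tgt(.137,0)))
E
```

```text
[0.5076 0.2017 0.1402] 0.021503952071054926 4.8 [-0.4229 -0.6591 -1.4336]
(0.44, -0.042, 0.12) (array([  19.9093,   60.3146, -245.6566]), array([-0.1667,  0.0008,  0.0011]))
```

View pics/s3c.png

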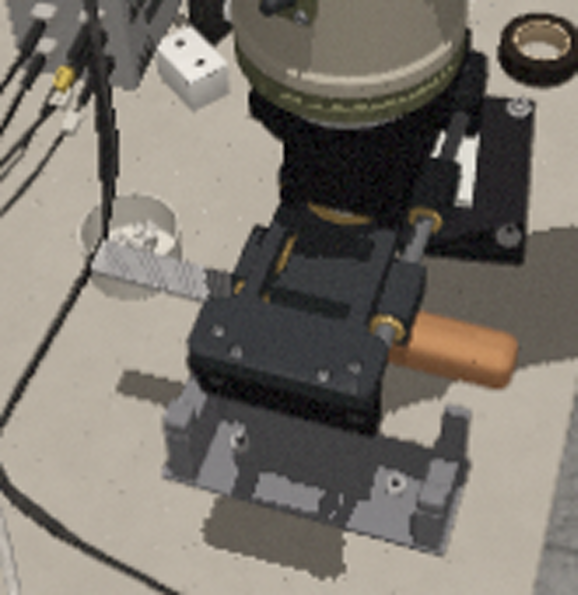

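The file is held level above the rest. Next I'll carry it over to the bracket.

arm_command:
  targets:
    - [255,0,8,-30,0,0,0]
    - [255,0,20,-70,-0.03,0,0]
    - [255,0,30,-110,-0.07,0,0]
    - [255,0,40,-150,-0.11,0,0]
    - [255,0,48,-190,-0.14,0,0]
    - [255,0,55,-220,-0.16,0,0]
    - [255,10,60,-240,-0.167,0,0]
    - [255,20,60,-246,-0.167,0,0]
    - [255,20,60,-246,-0.167,0,0]
    - [255,20,60,-246,-0.167,0,0]

```text
time: 5.85
ee_pos: [0.44, -0.0415, 0.1191]
eef_rot: [-0.533, 0.465, 0.534, 0.464]
ft_force: [-0.1, 0.0, -0.6]
width: 0.0216
```

```bash
cat > m.py <<'E'
from h import *
F=[];P=[]
import sys
for i in range(int(sys.argv[1]) if len(sys.argv)>1 else 1):
    s=read_state();F.append(s['ft_force']);P.append(s['ee_pos']);im=camera('side') if i else None
p=np.mean(P,0);f=np.mean(F,0)
u=np.array([np.cos(.137),np.sin(.137)]);v=np.array([-u[1],u[0]])
e=np.array([.5438,-.0277])
d=e-p[:2]
print('t',s['time'],'pos',p,'F',f,'w',s['width'],'edge in file x %.4f y %.4f gap %.4f'%(d@u-.0306,d@v,p[2]+.013-.075), 'R',R.from_quat(s['eef_rot']).as_euler('zyx'), s['joint_positions'])
if im is not None: cv2.imwrite(f"pics/m_{s['time']:.2f}.png",cv2.resize(im[130:300,180:390,::-1],None,fx=3.5,fy=3.5,interpolation=cv2.INTER_CUBIC));print(f"pics/m_{s['time']:.2f}.png")
E
python3 m.py 4; python3 - <<'E'
from h import *
cv2.imwrite('pics/t4.png',camera('top')[:,:,::-1]);s=read_state();cv2.imwrite('pics/w4.png',camera('wrist')[:,:,::-1])
print(proj('wrist',[.5438,-.0277,.075],s))
E
```

```text
t 5.95 pos [ 0.4402 -0.0414  0.1193] F [-0.2474  0.3218 -0.6176] w 0.021585939216859466 edge in file x 0.0739 y -0.0006 gap 0.0573 R [ 1.5709 -0.1388 -1.5709] [-0.5007  0.0003  0.497   2.0714 -0.0001  1.07    1.706 ]
pics/m_5.95.png
[[281.113  365.3576]]
```

```bash
ls pics/m_*
```

```text
pics/m_5.95.png
```

View pics/t4.png

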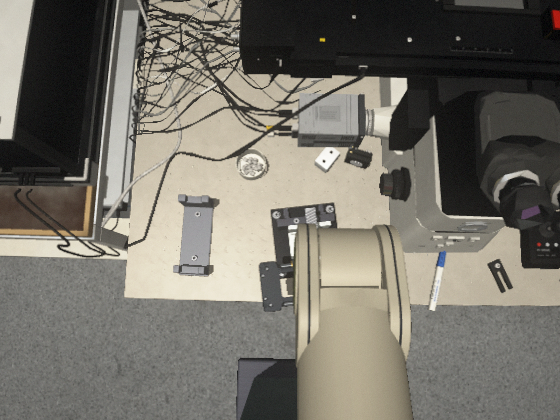

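View pics/w4.png

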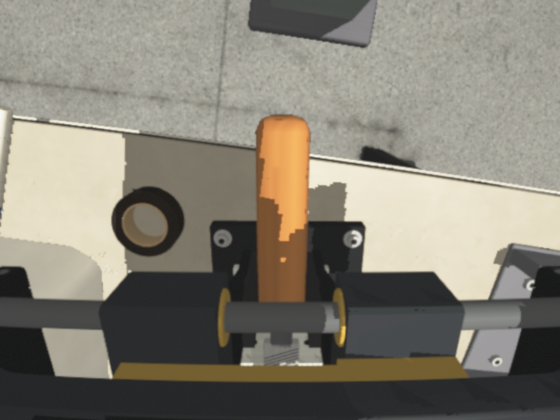

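arm_command:
  targets:
    - [255,15,1,0,0,0,0]
    - [255,30,2,0,0,0,0]
    - [255,42,3,0,0,0,0]
    - [255,50,3,0,0,0,0]
    - [255,50,3,0,0,0,0]
    - [255,50,3,0,0,0,0]

```text
time: 6.7
ee_pos: [0.4374, -0.0429, 0.0698]
eef_rot: [0.533, -0.464, -0.533, -0.465]
ft_force: [0.6, -0.1, -1.1]
width: 0.0213
```

```bash
python3 m.py 4
```

```text
t 6.8 pos [ 0.4375 -0.0429  0.0699] F [ 0.0588 -0.0372 -1.2351] w 0.021419576331573216 edge in file x 0.0768 y 0.0005 gap 0.0079 R [ 1.5698 -0.1373 -1.5707] [-0.4907  0.0724  0.5048  2.1273 -0.0433  0.9504  1.7463]
pics/m_6.80.png
```

View pics/m_6.80.png

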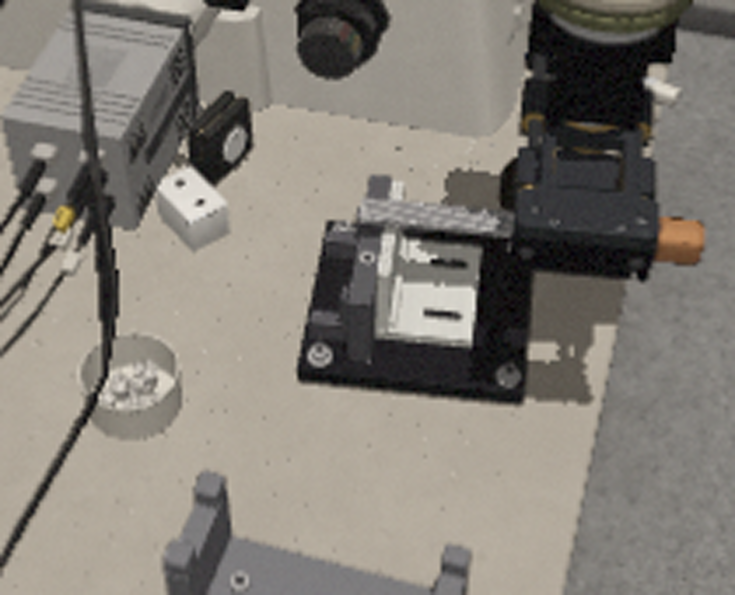

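arm_command:
  targets:
    - [255,2,0,0,0,0,0]
    - [255,4,0,0,0,0,0]
    - [255,5,0,0,0,0,0]
    - [255,6,0,0,0,0,0]
    - [255,6,0,0,0,0,0]

```text
time: 7.35
ee_pos: [0.437, -0.0429, 0.0634]
eef_rot: [-0.533, 0.465, 0.533, 0.464]
ft_force: [-0.1, 0.4, -1.0]
width: 0.0213
```

```bash
python3 m.py 5
```

```text
t 7.5 pos [ 0.437  -0.0429  0.0634] F [-0.1771  0.2774 -0.8881] w 0.021771699639492978 edge in file x 0.0772 y 0.0005 gap 0.0014 R [ 1.5707 -0.1371 -1.5707] [-0.4889  0.0839  0.505   2.1331 -0.0505  0.9356  1.7525]
pics/m_7.50.png
```

arm_command:
  targets:
    - [255,1,0,0,0,0,0]
    - [255,2,0,0,0,0,0]
    - [255,2,0,0,0,0,0]
    - [255,2,0,0,0,0,0]

```text
time: 7.95
ee_pos: [0.4372, -0.0429, 0.0616]
eef_rot: [0.533, -0.465, -0.533, -0.465]
ft_force: [0.5, 0.6, 0.1]
width: 0.0216
```

```bash
python3 m.py 5
```

```text
t 8.1 pos [ 0.4372 -0.0429  0.0616] F [-0.0189  0.2869  0.3194] w 0.02155212558999549 edge in file x 0.0771 y 0.0005 gap -0.0004 R [ 1.5706 -0.1373 -1.5707] [-0.4884  0.0875  0.5049  2.1348 -0.0529  0.9307  1.7546]
pics/m_8.10.png
```

arm_command:
  targets:
    - [255,1,0,0,0,0,0]
    - [255,1,0,0,0,0,0]
    - [255,1,0,0,0,0,0]

```text
time: 8.45
ee_pos: [0.4372, -0.0429, 0.0606]
eef_rot: [0.533, -0.464, -0.533, -0.465]
ft_force: [-1.9, -0.7, 3.5]
width: 0.0215
```

```bash
python3 m.py 5
```

```text
t 8.6 pos [ 0.4372 -0.0429  0.0606] F [-1.8419 -0.1525  3.2492] w 0.02163237098741041 edge in file x 0.0771 y 0.0005 gap -0.0014 R [ 1.5706 -0.1372 -1.5707] [-0.4881  0.0894  0.5049  2.1355 -0.0541  0.9283  1.7556]
pics/m_8.60.png
```

About 4 N of contact near the tip. First push:

arm_command:
  targets:
    - [255,0,-4,0,0,0,0]
    - [255,0,-10,0,0,0,0]
    - [255,0,-17,0,0,0,0]
    - [255,-0.1,-24,0,0,0,0]
    - [255,-0.2,-31,0,0,0,0]
    - [255,-0.3,-38,0,0,0,0]
    - [255,-0.4,-45,0,0,0,0]
    - [255,-0.4,-51,0,0,0,0]
    - [255,-0.4,-56,0,0,0,0]
    - [255,-0.4,-56,0,0,0,0]

```text
time: 9.65
ee_pos: [0.4927, -0.0355, 0.061]
eef_rot: [-0.533, 0.465, 0.533, 0.464]
ft_force: [-5.1, -0.0, 9.1]
width: 0.0213
```

```bash
python3 m.py 5
```

```text
t 9.8 pos [ 0.4927 -0.0354  0.061 ] F [-4.8488 -0.5172  8.6962] w 0.021686202626839828 edge in file x 0.0210 y 0.0007 gap -0.0010 R [ 1.5712 -0.137  -1.5708] [-0.4715  0.2192  0.4985  2.0036 -0.1282  0.9491  1.7998]
pics/m_9.80.png
```

View pics/m_9.80.png

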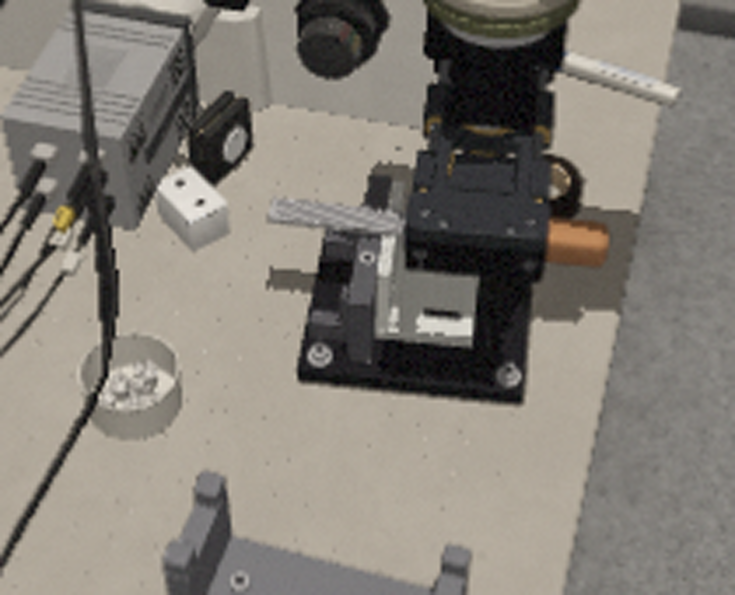

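arm_command:
  targets:
    - [255,-4,-0.5,0,0,0,0]
    - [255,-12,-0.5,0,0,0,0]
    - [255,-20,0,0,0,0,0]
    - [255,-20,0,0,0,0,0]
    - [255,-20,12,0,0,0,0]
    - [255,-20,24,0,0,0,0]
    - [255,-20,36,0,0,0,0]
    - [255,-20,48,0,0,0,0]
    - [255,-20,56,0,0,0,0]
    - [255,-20,56,0,0,0,0]

```text
time: 10.85
ee_pos: [0.436, -0.043, 0.0809]
eef_rot: [-0.533, 0.464, 0.533, 0.465]
ft_force: [0.5, 0.4, -1.6]
width: 0.0214
```

```bash
python3 m.py 5
```

```text
t 11.0 pos [ 0.4368 -0.0429  0.0811] F [ 0.2625  0.1408 -1.217 ] w 0.021341746407015295 edge in file x 0.0775 y 0.0004 gap 0.0191 R [ 1.5701 -0.1374 -1.5707] [-0.4964  0.053   0.5071  2.1175 -0.0313  0.9773  1.7358]
pics/m_11.00.png
```

View pics/m_11.00.png

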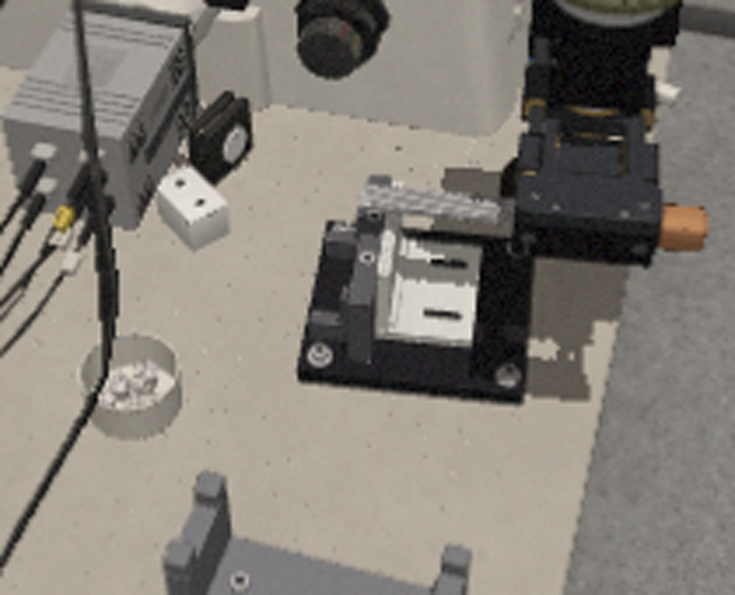

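arm_command:
  targets:
    - [255,8,0,0,0,0,0]
    - [255,15,0,0,0,0,0]
    - [255,18,0,0,0,0,0]
    - [255,19,0,0,0,0,0]
    - [255,20,0,0,0,0,0]
    - [255,20.4,0,0,0,0,0]
    - [255,20.4,0,0,0,0,0]
    - [255,20.4,0,0,0,0,0]

```text
time: 11.85
ee_pos: [0.4372, -0.0429, 0.0607]
eef_rot: [0.533, -0.464, -0.533, -0.465]
ft_force: [-2.6, 0.0, 1.8]
width: 0.0215
```

```bash
python3 m.py 5
```

```text
t 12.0 pos [ 0.4372 -0.0429  0.0607] F [-2.3129 -0.3652  1.786 ] w 0.021737941766893667 edge in file x 0.0771 y 0.0005 gap -0.0013 R [ 1.5705 -0.1372 -1.5707] [-0.4912  0.0892  0.5083  2.1357 -0.0544  0.9283  1.756 ]
pics/m_12.00.png
```

Contact again, about 3 N. Second stroke:

arm_command:
  targets:
    - [255,0.2,-4,0,0,0,0]
    - [255,0.2,-10,0,0,0,0]
    - [255,0.2,-17,0,0,0,0]
    - [255,0.1,-24,0,0,0,0]
    - [255,0,-31,0,0,0,0]
    - [255,-0.1,-38,0,0,0,0]
    - [255,-0.2,-45,0,0,0,0]
    - [255,-0.3,-51,0,0,0,0]
    - [255,-0.3,-56,0,0,0,0]
    - [255,-0.3,-56,0,0,0,0]

```text
time: 13.05
ee_pos: [0.4935, -0.0353, 0.0611]
eef_rot: [0.533, -0.465, -0.533, -0.464]
ft_force: [-4.7, -0.0, 8.0]
width: 0.0216
```

```bash
python3 m.py 4
```

```text
t 13.15 pos [ 0.4934 -0.0353  0.0611] F [-4.4443 -0.6039  7.7346] w 0.02171904156993237 edge in file x 0.0203 y 0.0006 gap -0.0009 R [ 1.5703 -0.1373 -1.5709] [-0.4743  0.2202  0.5015  2.0029 -0.1295  0.9485  1.8007]
pics/m_13.15.png
```

arm_command:
  targets:
    - [255,-4,-0.5,0,0,0,0]
    - [255,-12,-0.5,0,0,0,0]
    - [255,-20,0,0,0,0,0]
    - [255,-20,0,0,0,0,0]
    - [255,-20,12,0,0,0,0]
    - [255,-20,24,0,0,0,0]
    - [255,-20,36,0,0,0,0]
    - [255,-20,48,0,0,0,0]
    - [255,-20,56,0,0,0,0]
    - [255,-20,56,0,0,0,0]

```text
time: 14.2
ee_pos: [0.436, -0.043, 0.0808]
eef_rot: [-0.533, 0.464, 0.533, 0.465]
ft_force: [0.8, 0.1, -1.2]
width: 0.0216
```

```bash
python3 m.py 4
```

```text
t 14.3 pos [ 0.4365 -0.0429  0.0809] F [ 0.4636 -0.0234 -1.1322] w 0.021815706950479435 edge in file x 0.0777 y 0.0004 gap 0.0189 R [ 1.57   -0.1374 -1.5705] [-0.4996  0.0526  0.5105  2.1182 -0.0315  0.977   1.7361]
pics/m_14.30.png
```

arm_command:
  targets:
    - [255,8,0,0,0,0,0]
    - [255,15,0,0,0,0,0]
    - [255,18,0,0,0,0,0]
    - [255,19,0,0,0,0,0]
    - [255,20,0,0,0,0,0]
    - [255,20.5,0,0,0,0,0]
    - [255,20.5,0,0,0,0,0]
    - [255,20.5,0,0,0,0,0]

```text
time: 15.15
ee_pos: [0.4372, -0.0429, 0.0605]
eef_rot: [0.533, -0.464, -0.533, -0.465]
ft_force: [-3.4, 0.1, 1.9]
width: 0.0217
```

```bash
python3 m.py 4
```

```text
t 15.25 pos [ 0.4372 -0.0429  0.0605] F [-3.0749 -0.2318  2.1282] w 0.021483724136622386 edge in file x 0.0771 y 0.0005 gap -0.0015 R [ 1.5705 -0.1371 -1.5706] [-0.4942  0.0896  0.5115  2.136  -0.0551  0.9279  1.7566]
pics/m_15.25.png
```

arm_command:
  targets:
    - [255,0.1,-4,0,0,0,0]
    - [255,0.1,-10,0,0,0,0]
    - [255,0.1,-17,0,0,0,0]
    - [255,0,-24,0,0,0,0]
    - [255,0,-31,0,0,0,0]
    - [255,-0.1,-38,0,0,0,0]
    - [255,-0.2,-45,0,0,0,0]
    - [255,-0.3,-51,0,0,0,0]
    - [255,-0.3,-56,0,0,0,0]
    - [255,-0.3,-56,0,0,0,0]

```text
time: 16.3
ee_pos: [0.4933, -0.0353, 0.0609]
eef_rot: [-0.533, 0.465, 0.533, 0.464]
ft_force: [-6.3, -0.5, 9.9]
width: 0.0215
```

```bash
python3 m.py 4
```

```text
t 16.4 pos [ 0.4933 -0.0353  0.0609] F [-5.989  -0.8875  9.243 ] w 0.02155324886880769 edge in file x 0.0204 y 0.0006 gap -0.0011 R [ 1.5706 -0.1373 -1.5709] [-0.4771  0.2208  0.5047  2.0031 -0.1306  0.9483  1.8018]
pics/m_16.40.png
```

arm_command:
  targets:
    - [255,-4,-0.5,0,0,0,0]
    - [255,-12,-0.5,0,0,0,0]
    - [255,-25,0,0,0,0,0]
    - [255,-45,0,0,0,0,0]
    - [255,-65,0,0,0,0,0]
    - [255,-80,0,0,0,0,0]
    - [255,-80,0,0,0,0,0]
    - [255,-80,0,0,0,0,0]

```text
time: 17.25
ee_pos: [0.4927, -0.0351, 0.1408]
eef_rot: [0.533, -0.464, -0.533, -0.465]
ft_force: [-0.1, -0.6, -1.5]
width: 0.0213
```

```bash
python3 m.py 4; python3 - <<'E'
from h import *
im=camera('top');cv2.imwrite('pics/t5.png',im[:,:,::-1])
cv2.imwrite('pics/t5c.png',cv2.resize(im[165:300,165:395,::-1],None,fx=3.4,fy=3.4,interpolation=cv2.INTER_CUBIC))
im=cv2.imread('pics/t4.png')
cv2.imwrite('pics/t4c.png',cv2.resize(im[185:285,165:225],None,fx=6,fy=6,interpolation=cv2.INTER_CUBIC))
s=read_state()
for p in [(.5074,.2016,.14),(.5074,.2016,.0395)]:print(delta(s,p,tgt(-.03,0)))
E
```

```text
t 17.35 pos [ 0.4925 -0.0352  0.1405] F [-0.1558 -0.1285 -1.0561] w 0.02173507439282874 edge in file x 0.0213 y 0.0004 gap 0.0785 R [ 1.5718 -0.1373 -1.5707] [-0.5051  0.1058  0.5167  1.9306 -0.0579  1.1206  1.7426]
pics/m_17.35.png
(array([ -0.2027, -47.5706, 232.5541]), array([ 0.1672, -0.0002, -0.0013]))
(array([100.2972, -47.706 , 232.5595]), array([ 0.1672, -0.0002, -0.0013]))
```

View pics/t5c.png

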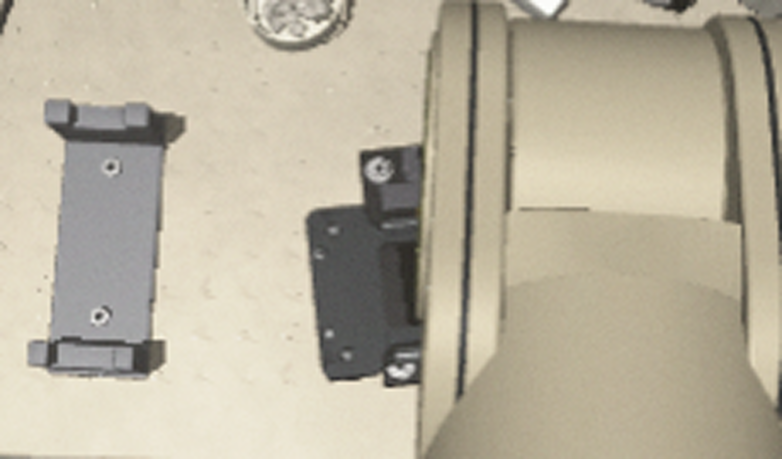

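View pics/t4c.png

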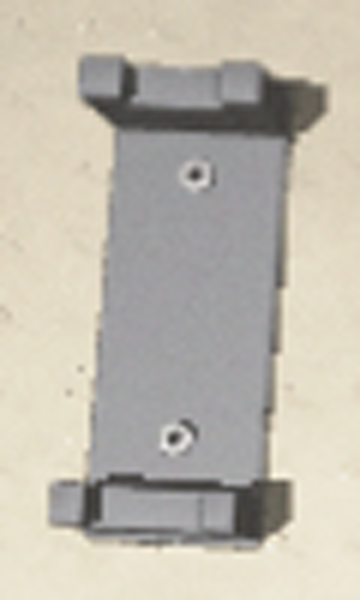

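arm_command:
  targets:
    - [255,0,-8,25,0,0,0]
    - [255,0,-16,65,0.03,0,0]
    - [255,0,-24,105,0.07,0,0]
    - [255,0,-32,145,0.11,0,0]
    - [255,0,-39,180,0.14,0,0]
    - [255,0,-45,210,0.16,0,0]
    - [255,0,-47.5,228,0.167,0,0]
    - [255,0,-47.5,232.5,0.167,0,0]
    - [255,0,-47.5,232.5,0.167,0,0]
    - [255,0,-47.5,232.5,0.167,0,0]

```text
time: 18.45
ee_pos: [0.508, 0.1999, 0.1404]
eef_rot: [-0.492, 0.508, 0.492, 0.508]
ft_force: [0.5, -0.7, -1.3]
width: 0.0215
```

```bash
python3 - <<'E'
from h import *
s=read_state();print(s['time'],s['ee_pos'],s['width'])
a=camera('wrist')[:,:,::-1]
b=cv2.imread('pics/w3.png');cv2.imwrite('pics/w6.png',np.hstack([b[80:400,180:380],a[80:400,180:380]]))
im=camera('side');cv2.imwrite('pics/s6.png',cv2.resize(np.hstack([cv2.imread('pics/s3.png')[200:340,190:345],im[200:340,190:345,::-1]]),None,fx=2.5,fy=2.5,interpolation=cv2.INTER_CUBIC))
for x in (a,b):
  m=cv2.inRange(cv2.cvtColor(x,cv2.COLOR_BGR2HSV),(5,120,60),(18,255,255));ys,xs=np.where(m[:240]>0);print(ys.min(),xs[ys>200].min(),xs[ys>200].max(),[ (xs[ys==r].min(),xs[ys==r].max()) for r in (130,160,190,220)])
print(delta(s,(.5074,.2016,.0395),tgt(-.03,0)))
E
```

```text
18.45 [0.508  0.1999 0.1404] 0.02153114511303124
116 257 307 [(np.int64(256), np.int64(308)), (np.int64(256), np.int64(307)), (np.int64(256), np.int64(306)), (np.int64(257), np.int64(306))]
116 257 307 [(np.int64(256), np.int64(308)), (np.int64(256), np.int64(308)), (np.int64(257), np.int64(308)), (np.int64(257), np.int64(307))]
(array([100.9058,   0.589 ,   1.7313]), array([-0.0013, -0.0007, -0.0003]))
```

View pics/w6.png

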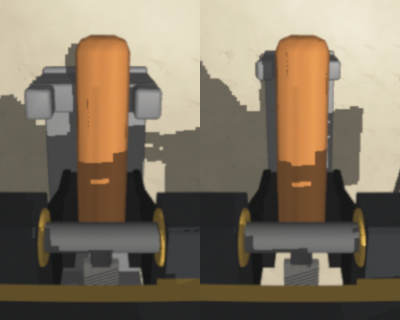

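View pics/s6.png

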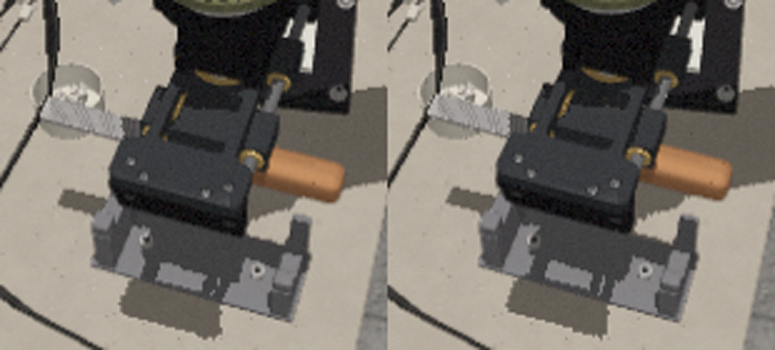

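No slip in the grip: the handle outline matches the first grasp. I'll lower it to the original pose.

arm_command:
  targets:
    - [255,15,0.5,1,0,0,0]
    - [255,35,0.5,1.5,0,0,0]
    - [255,55,0.5,1.5,0,0,0]
    - [255,70,0.5,1.5,0,0,0]
    - [255,82,0.5,1.5,0,0,0]
    - [255,90,0.5,1.5,0,0,0]
    - [255,95,0.5,1.5,0,0,0]
    - [255,98,0.5,1.5,0,0,0]
    - [255,98,0.5,1.5,0,0,0]
    - [255,98,0.5,1.5,0,0,0]

```text
time: 19.55
ee_pos: [0.5077, 0.2032, 0.0431]
eef_rot: [-0.493, 0.507, 0.492, 0.508]
ft_force: [0.5, 0.2, -2.1]
width: 0.0218
```

```bash
python3 - <<'E'
from h import *
s=read_state();print(s['time'],s['ee_pos'],s['ft_force'])
im=camera('side');cv2.imwrite('pics/s7.png',cv2.resize(im[220:340,190:345,::-1],None,fx=4,fy=4,interpolation=cv2.INTER_CUBIC))
print(delta(s,(.5074,.2016,.0395),tgt(-.03,0)))
E
```

```text
19.55 [0.5077 0.2032 0.0431] [ 0.5019  0.1793 -2.0762]
(array([ 3.6091,  0.2595, -1.6199]), array([0.0003, 0.0005, 0.0007]))
```

View pics/s7.png

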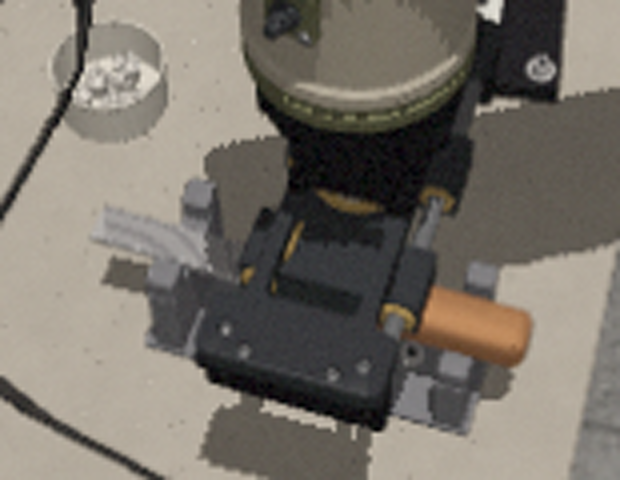

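The file is sitting in both notches. It needs another 3.6 mm down and 1.6 mm across.

arm_command:
  targets:
    - [255,1,0,-1.6,0,0,0]
    - [255,2,0,-1.6,0,0,0]
    - [255,3,0,-1.6,0,0,0]
    - [255,3.4,0,-1.6,0,0,0]
    - [255,3.4,0,-1.6,0,0,0]

```text
time: 20.1
ee_pos: [0.5074, 0.2014, 0.0395]
eef_rot: [-0.492, 0.507, 0.492, 0.507]
ft_force: [-0.3, -1.4, 2.7]
width: 0.0215
```

```bash
python3 - <<'E'
from h import *
s=read_state();print(s['time'],s['ee_pos'],s['ft_force'])
E
```

```text
20.1 [0.5074 0.2014 0.0395] [-0.2869 -1.3525  2.6632]
```

arm_command:
  targets:
    - [170,0,0,0,0,0,0]
    - [120,0,0,0,0,0,0]
    - [60,0,0,0,0,0,0]
    - [0,0,0,0,0,0,0]
    - [0,0,0,0,0,0,0]
    - [0,0,0,0,0,0,0]
    - [0,0,0,0,0,0,0]
    - [0,0,0,0,0,0,0]

```text
time: 20.9
ee_pos: [0.5073, 0.2015, 0.0392]
eef_rot: [-0.492, 0.507, 0.493, 0.507]
ft_force: [-0.4, -0.3, 1.4]
width: 0.077
```

arm_command:
  targets:
    - [0,-10,0,0,0,0,0]
    - [0,-30,0,0,0,0,0]
    - [0,-60,0,0,0,0,0]
    - [0,-95,0,0,0,0,0]
    - [0,-130,0,0,0,0,0]
    - [0,-160,20,0,0,0,0]
    - [0,-170,60,0,0,0,0]
    - [0,-170,100,0,0,0,0]
    - [0,-170,110,0,0,0,0]
    - [0,-170,110,0,0,0,0]

```text
time: 21.9
ee_pos: [0.3966, 0.205, 0.2102]
eef_rot: [-0.493, 0.506, 0.493, 0.508]
ft_force: [0.6, -0.6, 1.4]
width: 0.0871
```

```bash
python3 - <<'E'
from h import *
s=read_state();print(s['time'],s['ee_pos'],s['ft_force'],s['width'])
im=camera('side');cv2.imwrite('pics/s8.png',cv2.resize(im[130:340,180:400,::-1],None,fx=2.8,fy=2.8,interpolation=cv2.INTER_CUBIC))
b=cv2.imread('pics/side0.png');cv2.imwrite('pics/s8d.png',cv2.resize(cv2.absdiff(b,im[:,:,::-1].copy())[130:340,180:400],None,fx=2.8,fy=2.8))
im=camera('top');cv2.imwrite('pics/t8.png',im[:,:,::-1])
E
```

```text
21.9 [0.3966 0.205  0.2102] [ 0.5513 -0.6299  1.4412] 0.08705701902938347
```

View pics/s8.png

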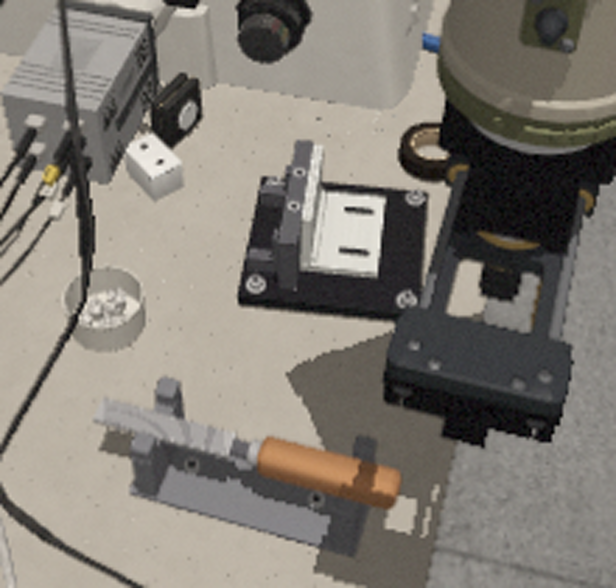

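View pics/s8d.png

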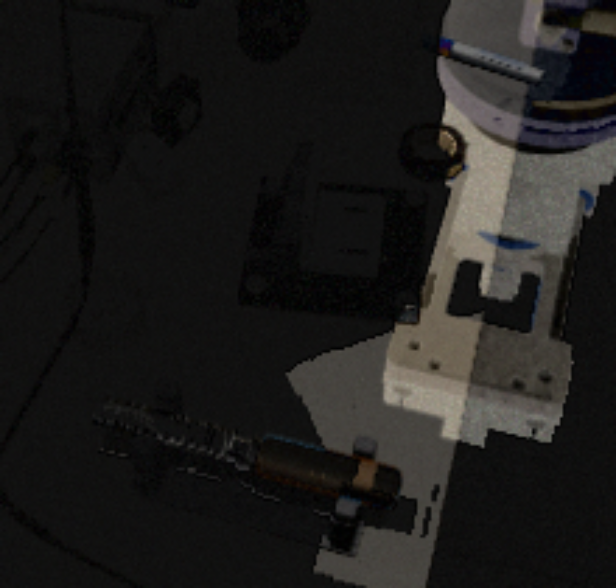

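View pics/t8.png

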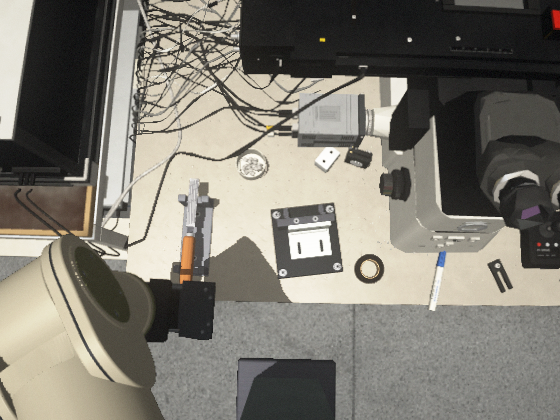

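```bash
python3 - <<'E'
from bench import *
print(close_job())
E
```

```text
the job is handed in; nothing more can be done
None
```

I filed the bracket edge with three forward strokes, laid the file back in its rest and handed the job in at about 22 s. The job reports no verdict.

- **Strokes:** On each, the edge went from about 77 mm to 20 mm from the heel, worked out from the measured tool pose. The force was about 3–4 N near the tip and rose to about 9–10 N near the heel. After the first two strokes I carried the file back about 19 mm clear, and after the third I lifted it about 78 mm clear.
- **Grip:** The file had not slipped when I brought it back; its outline in the wrist view matched the first grasp to within 1–2 pixels.
- **Final pictures:** Compared with the start in the side view, the file is within about a pixel of where it lay. The bracket is upright against the stop. The tub and block have not moved. The gripper partly hid the tape there, but the top view shows it in its place. The gripper is open and clear, 0.21 m up.
- **Checks that disagreed:** The only one was the force reading. It drifted by about ±1.5 N with nothing touching, so the forces are approximate.

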